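# Close up a small engine's air cleaner: wing knob down, cover clicked on and held

### The job

Finish the air-cleaner service: turn the slack wing knob on the filter element clockwise by hand until it is home, then set the grey clip-on cover square over the tray and press it down with a steady push until both side clips snap over its beads. Keep pressing the cover down onto its seal: the program finishes while the robot still holds it pressed. Do not drop or slam the cover, and leave the other things on the bench where they are.

Things in the scene. Friction and masses are not known exactly. Their poses are not given: they have to be found in the camera images.
- case: air cleaner tray (black) bolted on a 190 x 140 x 8 mm steel plate fixed to the bench. Origin: centre of the plate's underside, bench level; z up, x along the longer side, air inlet at the +x end. Tray body 150 x 120 mm, 34 mm high; on it the seal, and inside that an upright wall with rounded top, 130 x 100 mm outside, 54 mm high. Sprung clips stand at the middle of both long sides, 63 mm high.
- seal: black rubber sealing frame on the tray, 148 x 118 mm outside, 8 mm wide, on which the cover's lower edge lands. Origin: centre of its upper face, 38 mm above the bench when free; axes as the case. It yields straight down under load, 4 N per mm, 3 mm at most.
- knob (a joint): turn of the wing knob on its upright stud, rad: 0 is screwed home (hard stop), negative is slack (starts between -2.3 and -1.2). Grows when turned clockwise seen from above. Drag 0.06 N m; it stays where it is left.
- knob_top (a point): centre of the black wing knob's top, on its axis, 96 mm above the bench; turns with the knob. Its bar lies along this x: 46 mm long (x), 11 mm thick (y), 18 mm high, on a round hub 24 mm across and 8 mm high. The hub stands on the flat top (104 x 76 mm, 26 mm below this point) of the pleated filter element in the tray.
- cover: loose grey clip-on cover, 0.18 to 0.29 kg: box open underneath, 140 (x) x 110 (y) x 68 (z) mm, inside 134 x 104 x 64 mm, on the bench open side down. Origin: centre of its lower edge plane; x along the longer side, z up. Fits either way round. A round snap bead along the middle 70 mm of each long side, 10 mm above the lower edge, sticks out 5 mm. Over the tray wall it has 1.8 mm play each side.
- cover_rib (a point): centre of the top of the grip rib on the cover, 89 mm above its lower edge, axes as the cover. Rib 60 mm long (x), 14 mm wide (y), standing 21 mm above the cover's flat top.
- clip_left (a joint): swing of the sprung steel clip on the case's +y side, rad: 0 at rest, positive pushed outward. A bead meets the clip nose with the cover's lower edge 9 mm above the free seal and swings it to about 0.08; the push needed rises to 12 to 20 N in all, then suddenly falls as both clips spring back over the beads, with the edge 4 to 5 mm above the seal.
- clip_right (a joint): the same for the clip on the case's -y side.
- gear: loose steel spur gear lying flat, 80 mm across, 18 mm thick; origin under its centre; a bystander
- gear_shaft: loose steel pinion, 68 mm across and 22 mm thick, standing with its shaft stub (22 mm thick) pointing up to 77 mm; origin under its centre; a bystander
- bearing: loose steel bearing ring, 52 mm across, 15 mm thick; origin under its centre; a bystander
- mug: loose white mug, 80 mm across, 92 mm high, standing; origin under its centre; a bystander
- spanner: loose steel spanner 170 mm long lying flat; origin at its middle; a bystander
- screwdriver: loose screwdriver with a red handle, 190 mm long, lying flat; origin at its middle; a bystander
- old_element: loose dirty used filter element, a 104 x 76 x 37 mm block with bare metal end plate, lying on the bench; origin under its centre; a bystander
Not all that is in view belongs to the job. Leave any yellow look-alike of the cover alone.

How it is judged:
By the outcome, as a careful person would: the job done as asked, in the order asked, and still so for the second after the job is handed in, while the arm keeps its last pose, push and grip.
It also fails if it takes over 67 s, if anything falls off the work surface, if the arm or the gripper's body presses on something with over 40 N, if the wrist force passes 120 N, or if a joint passes its speed limit or range.

### The arm

A 6-joint arm with a two-finger parallel gripper is mounted at the origin on the work surface. World frame = base frame: x ahead of the robot, y to its left, z up, the work surface at z = 0. Lengths are in m, angles in rad, forces in N, time in s.
With the tool pointing down it reaches from about 0.25 to 0.775 m from the base axis. Payload 4 kg.
Tool frame: the origin (TCP) lies at the very end of the fingers, on their centre line; the grasp point (between the pads) lies 19 mm behind it; z points along the fingers, y is the direction in which the jaws open and shut (so a half turn about z gives the same grasp; the last joint's range is limited). The gripper opens to 94 mm and grips with 3 to 60 N. Pads are 16 mm wide; open, the fingers measure 119 mm over their backs; the gripper's body (75 mm by 177 mm) begins 78 mm behind the grasp point.
Start: joints at [1.051, 0.087, 1.371, -0, 1.684, -0.103], TCP at [0.223, 0.503, 0.177] pointing down, gripper open.
Joint ranges: [-3.1, 3.1], [-0.76, 2.03], [0.27, 2.55], [-1.08, 4.22], [0.17, 2.65], [-2.57, 2.57]. Speed limits (rad/s): [2.79, 2.79, 3.14, 3.14, 3.14, 3.14].

### API

Orientations are given as [roll, pitch, yaw] about the fixed x, y, z axes, in that order (R = Rz(yaw) Ry(pitch) Rx(roll)).
In Python, from bench import robot, snapshot, models gives the robot as it stands.
- The arm moves only by the tool arm_command, never from a script. Its argument "commands" is text: rows parted by semicolons, each of 7 numbers parted by spaces: the shift along the tool's x, y, z in mm, then the turn, a rotation vector about the tool's x, y, z in degrees, then the opening, from 0 (shut) to 1 (fully open). In form: tx ty tz rx ry rz hand; .... A call has 1 to 12 rows; each row shifts and turns the pose as measured when the row begins, along the tool's axes as they then stand; what a row does not reach is not made up. A row lasts 1/8 s, in which the tool goes at most 62.5 mm and 10.7 degrees, less where a joint would pass 70% of its speed; a pose out of reach is approached as far as the arm can. A call is refused whole if a number of a shift passes 62.5 or a number of a turn 10.7, either way. A call with a gripper value outside its range is refused whole. The fingers move at their own pace and stop on an object; the grip force is fixed at half the most. Time passes only in rows, so rows that do not move let the fingers close. It gives the time, the measured TCP pose, the force and the opening at its end, in the units of the state.
- robot.get_obs(): the state, without advancing time (a new reading comes with each control period).
- snapshot(name): name is "side" or "top" or "wrist"; returns a dict with "img" (400x640x3 uint8, blue, green, red), "camera_matrix" (3x3 intrinsics, pixels), "origin" and "rotation" of the camera in the world. Camera axes: x right, y down, z forward; pixel columns grow to the right and rows downward; lengths in m; the calibration is good to about 2 mm. The wrist camera is an equidistant fisheye: a pixel r from the principal point sees the ray r / f radians off the axis. A picture is of the moment at which its call begins. There is no depth.
- robot.close_job(): hands the job in, once; it reports no verdict.
Trained networks look in a picture, given as the dict that the camera call returned (one of the last four; its "shot" number tells which), for a name from the list of things; names that differ only in an ending like _2 or _b are one class to them, and where a whole thing is asked for, a point or a joint stands for the part that bears it (a point fixed in the world has none). Each returns a list of dicts, best first, with "conf" (0 to 1); they miss things now and then, are a little off and sometimes report something else, mostly with a low value. They report only what shows in the picture. A call takes as long as a camera call. They do not tell look-alikes from the thing itself.
- models.spot_in(query, picture): "bbox" ([left, top, width, height] as shares, 0 to 1, of the picture: columns of its width, rows of its height, round what is visible of it).
- models.tip_of(query, picture): "centre" ([column, row] as shares, 0 to 1, of the picture: columns of its width, rows of its height: a listed point, or the origin of a listed thing).
The state is a dict: "time": time; "joint_positions": joint angles; "qvel": joint speeds; "joint_torque": joint torques, N m; "tool_pos": TCP position; "ee_rot": TCP orientation; "wrist_force": force on the tool from outside, world axes, zero at the start; "wrist_torque": the same for the moment, N m; "width": finger opening in m.
Only numpy, scipy, OpenCV 4.12 (cv2) and the standard library are available. Lean on these libraries where they do the work, as an engineer would, in place of code of your own. Each camera call takes 0.05 s, during which the arm holds its last target. There are 200 camera calls.

## Working session

There is one attempt and no reset: what is moved stays moved. The work goes in short steps, Python scripts to look and compute and a tool call to move; the robot and the scene stay as the last step left them, time stands still between calls to the robot, and variables do not carry over. Pictures are saved under pics/ and viewed, about 8 in all and at most 12, crops included, and the job is handed in when it is done.

Besides the shell and the picture viewer there is one more tool, called after "Call:" as name(argument=value, ...) on one line, values as JSON. arm_command: Moves the arm, as the interface text tells. Its arguments: {"type":"object","properties":{"commands":{"type":"string"}},"required":["commands"]}

```bash
mkdir -p pics; ls; cat > h.py <<'E'
import numpy as np, cv2
from bench import robot, snapshot, models
def ray(p,s):
    K=np.array(p["camera_matrix"]);R=np.array(p["rotation"]);o=np.array(p["origin"])
    x=(s[0]*640-K[0,2])/K[0,0];y=(s[1]*400-K[1,2])/K[1,1]
    if p.get("_n")=="wrist":
        r=np.hypot(x,y);k=np.sin(r)/r if r>1e-9 else 1.;d=np.array([x*k,y*k,np.cos(r)])
    else: d=np.array([x,y,1.])
    return o,R@d
def at(p,s,z):
    o,d=ray(p,s);return o+d*(z-o[2])/d[2]
def proj(p,X):
    K=np.array(p["camera_matrix"]);R=np.array(p["rotation"]);o=np.array(p["origin"])
    c=R.T@(np.array(X)-o)
    if p.get("_n")=="wrist":
        r=np.hypot(c[0],c[1]);t=np.arctan2(r,c[2]);k=t/max(r,1e-9);u=c[:2]*k
    else:u=c[:2]/c[2]
    return np.array([K[0,0]*u[0]+K[0,2],K[1,1]*u[1]+K[1,2]])
def snap(n,f=None):
    p=snapshot(n);p["_n"]=n
    if f:cv2.imwrite("pics/"+f,p["img"])
    return p
E
cat > a.py <<'E'
from h import *
np.set_printoptions(precision=3,suppress=True)
t=snap("top");s=snap("side")
for p in (t,s): print(p["_n"],p["origin"],p["rotation"][:,2] if hasattr(p["rotation"],'shape') else p["rotation"],np.array(p["camera_matrix"])[0])
cv2.imwrite("pics/ts.png",cv2.resize(np.vstack([t["img"],s["img"]]),(480,600)) if 0 else t["img"]);cv2.imwrite("pics/s.png",s["img"])
Z=dict(case=0,seal=.038,knob_top=.096,cover=0,cover_rib=.089,old_element=0,mug=0,gear=0,gear_shaft=0,bearing=0,spanner=0,screwdriver=0)
for q in Z:
  for p in (t,s):
    for r in models.tip_of(q,p)[:3]: print(q,p["_n"],round(r["conf"],2),np.round(np.array(r["centre"])*[640,400]),at(p,r["centre"],Z[q]))
E
python3 a.py
```

```text
picsTraceback (most recent call last):
  File "a.py", line 4, in <module>
    for p in (t,s): print(p["_n"],p["origin"],p["rotation"][:,2] if hasattr(p["rotation"],'shape') else p["rotation"],np.array(p["camera_matrix"])[0])
                                              ~~~~~~~~~~~~~^^^^^
IndexError: too many indices for array: array is 1-dimensional, but 2 were indexed
```

```bash
python3 - <<'E'
from h import *
for n in("top","side","wrist"):
    p=snap(n); print(n,{k:v for k,v in p.items() if k!="img"})
print(robot.get_obs())
E
```

```text
top {'camera_matrix': array([[430.61183128,   0.        , 319.56407849],
       [  0.        , 430.61183128, 196.26833123],
       [  0.        ,   0.        ,   1.        ]]), 'origin': array([0.44497971, 0.00217637, 1.26137123]), 'rotation': array([-3.06002421,  0.01736628, -1.57021499]), 'shot': 3, '_n': 'top'}
side {'camera_matrix': array([[474.55508422,   0.        , 323.06909812],
       [  0.        , 474.55508422, 202.56371083],
       [  0.        ,   0.        ,   1.        ]]), 'origin': array([-0.21127033, -0.71050715,  0.73962258]), 'rotation': array([-2.12329063, -0.01613684, -0.77068776]), 'shot': 4, '_n': 'side'}
wrist {'camera_matrix': array([[309.70691629,   0.        , 326.50295122],
       [  0.        , 309.70691629, 201.3559258 ],
       [  0.        ,   0.        ,   1.        ]]), 'origin': array([0.16099066, 0.52941285, 0.38221729]), 'rotation': array([2.90591744e+00, 2.25820399e-03, 1.15363307e+00]), 'shot': 5, '_n': 'wrist'}
{'time': 0.25, 'joint_positions': array([ 1.05087809e+00,  8.76062872e-02,  1.37140973e+00,  3.13333372e-05,
        1.68360413e+00, -1.03118981e-01]), 'qvel': array([ 0.00124351, -0.00385212, -0.00269981, -0.00142011,  0.00155569,
       -0.00068235]), 'joint_torque': array([ 2.48876086e-04, -3.39785135e+01, -3.02175200e+01,  7.16881757e-02,
        2.89315917e-02, -9.32248327e-05]), 'tool_pos': array([0.22252884, 0.50267917, 0.17682328]), 'ee_rot': array([-3.14057382e+00, -1.36738638e-04,  2.72479684e+00]), 'wrist_force': array([-0.13174007, -0.57866986,  0.12650049]), 'wrist_torque': array([ 0.04355964,  0.02462188, -0.04811552]), 'width': 0.09393390950374901}
```

```bash
sed -i 's/^def snap(n,f=None):/from scipy.spatial.transform import Rotation\ndef snap(n,f=None):/; s/p=snapshot(n);p\["_n"\]=n/p=dict(snapshot(n));p["_n"]=n;p["rpy"]=p["rotation"];p["rotation"]=Rotation.from_euler("xyz",p["rpy"]).as_matrix()/' h.py
sed -i '/^for p in (t,s): print/d' a.py; python3 a.py
```

```text
case top 0.89 [265. 177.] [0.604 0.185 0.   ]
case side 0.75 [305. 195.] [0.624 0.213 0.   ]
seal top 0.62 [469. 266.] [ 0.348 -0.395  0.038]
seal side 0.46 [304. 190.] [0.599 0.189 0.038]
knob_top top 0.47 [256. 172.] [0.608 0.196 0.096]
knob_top side 0.7 [385. 256.] [ 0.468 -0.22   0.096]
knob_top side 0.57 [308. 171.] [0.615 0.187 0.096]
cover top 0.83 [380. 194.] [ 0.555 -0.154  0.   ]
cover top 0.68 [271. 283.] [0.295 0.166 0.   ]
cover top 0.63 [389. 273.] [ 0.324 -0.177  0.   ]
cover side 0.89 [323. 310.] [ 0.322 -0.177  0.   ]
cover side 0.76 [225. 244.] [0.305 0.167 0.   ]
cover side 0.6 [234. 175.] [0.538 0.46  0.   ]
cover_rib top 0.96 [380. 188.] [ 0.564 -0.144  0.089]
cover_rib top 0.96 [266. 285.] [0.3   0.168 0.089]
cover_rib top 0.86 [394. 273.] [ 0.334 -0.178  0.089]
cover_rib side 0.92 [225. 217.] [0.304 0.154 0.089]
cover_rib side 0.8 [320. 276.] [ 0.323 -0.167  0.089]
cover_rib side 0.68 [388. 231.] [ 0.557 -0.159  0.089]
old_element top 0.67 [468. 267.] [ 0.344 -0.405  0.   ]
old_element top 0.58 [266. 176.] [0.607 0.183 0.   ]
old_element top 0.48 [174. 203.] [0
[... 164 characters left out ...]

mug side 0.73 [302. 188.] [0.646 0.248 0.   ]
gear top 0.85 [322. 129.] [0.749 0.016 0.   ]
gear side 0.76 [380. 209.] [0.733 0.004 0.   ]
gear side 0.53 [236. 177.] [0.535 0.446 0.   ]
gear_shaft top 0.6 [203. 153.] [0.677 0.372 0.   ]
gear_shaft side 0.55 [283. 176.] [0.65  0.347 0.   ]
bearing top 0.49 [324. 239.] [0.424 0.012 0.   ]
bearing side 0.75 [299. 251.] [0.425 0.014 0.   ]
bearing side 0.4 [379. 208.] [0.735 0.01  0.   ]
bearing side 0.31 [200. 202.] [0.367 0.388 0.   ]
spanner top 0.62 [174. 203.] [0.529 0.454 0.   ]
spanner side 0.62 [235. 173.] [0.549 0.47  0.   ]
screwdriver top 0.57 [462. 208.] [ 0.512 -0.392  0.   ]
screwdriver side 0.92 [460. 322.] [ 0.51  -0.401  0.   ]
```

View pics/ts.png

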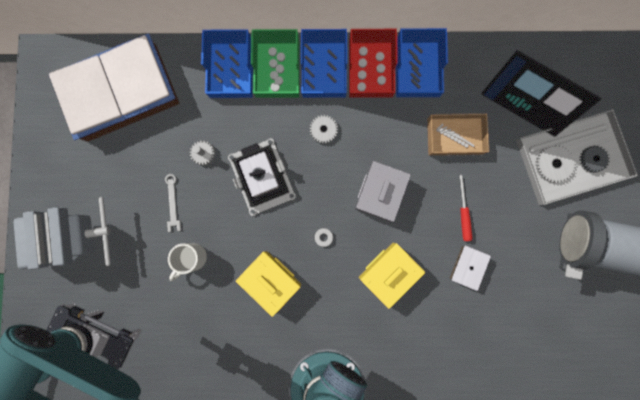

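View pics/s.png

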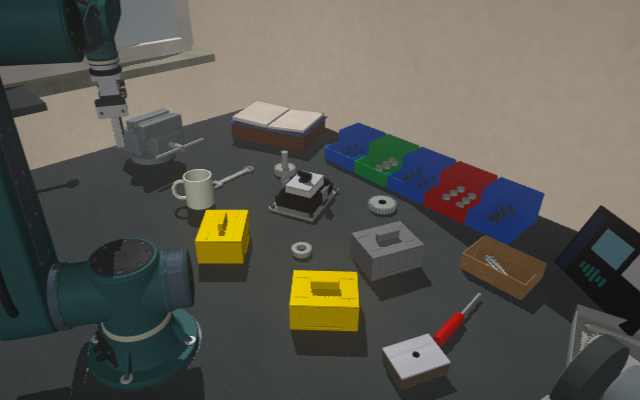

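Call:
arm_command(commands="-20 0 -40 0 0 0 1; -50 -14 -10 0 0 0 1; -50 -14 0 0 0 0 1; -50 -14 0 0 0 0 1; -50 -14 0 0 0 0 1; -50 -14 0 0 0 0 1; -50 -14 0 0 0 0 1; -50 -14 0 0 0 0 1; -50 -14 0 0 0 0 1; -50 -14 0 0 0 0 1; -20 0 0 0 0 0 1; 0 0 0 0 0 0 1")

```text
time: 3.05
tool_pos: [0.6328, 0.1804, 0.2275]
ee_rot: [3.141, 0.0, 2.728]
wrist_force: [0.5, -0.4, 0.0]
width: 0.0941
```

```bash
cat >> h.py <<'E'
np.set_printoptions(precision=4,suppress=True)
def st():
    o=robot.get_obs();print("t",round(o["time"],2),"pos",o["tool_pos"],"rpy",np.degrees(o["ee_rot"]).round(2),"F",o["wrist_force"].round(2),"T",o["wrist_torque"].round(3),"w",round(o["width"],4),"q",o["joint_positions"].round(3));return o
def togo(o,pos,yaw=None):
    """shift to go in tool axes (mm) and turn about tool z (deg), yaw in deg"""
    R=Rotation.from_euler("xyz",o["ee_rot"]);print("togo mm",(R.inv().apply(np.array(pos)-o["tool_pos"])*1000).round(1))
    if yaw is not None:
        T=Rotation.from_euler("xyz",[180,0,yaw],degrees=True);print(" turn deg",np.degrees((R.inv()*T).as_rotvec()).round(1))
E
python3 - <<'E'
from h import *
st();p=snap("wrist","w1.png")
for q,z in dict(case=0,seal=.038,knob_top=.096).items():
    for r in models.tip_of(q,p)[:2]: print(q,round(r["conf"],2),np.array(r["centre"])*[640,400],at(p,r["centre"],z))
E
```

```text
t 3.05 pos [0.6328 0.1804 0.2275] rpy [179.94   0.   156.3 ] F [ 0.53 -0.38  0.  ] T [-0.033 -0.001 -0.005] w 0.0941 q [ 0.191  0.332  0.983  0.001  1.826 -0.966]
case 0.98 [328.192 157.   ] [0.6088 0.1926 0.    ]
seal 0.62 [327.424 155.4  ] [0.6032 0.1937 0.038 ]
knob_top 0.57 [324.608 165.68 ] [0.6076 0.1882 0.096 ]
```

View pics/w1.png

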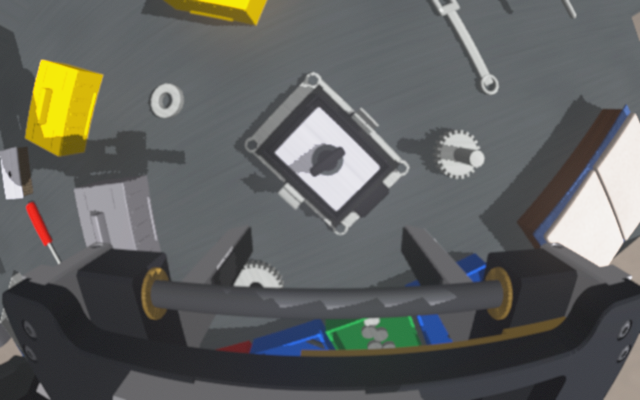

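```bash
python3 - <<'E'
from h import *
p=snap("wrist");im=p["img"][65:240,240:415]
cv2.imwrite("pics/w2.png",cv2.resize(im,(700,700),interpolation=cv2.INTER_CUBIC))
E
```

```text
(no output)
```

View pics/w2.png

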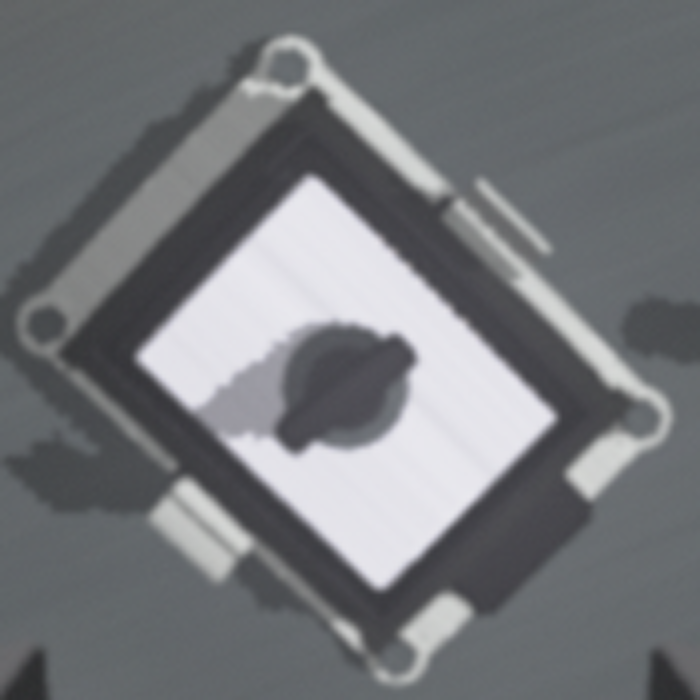

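```bash
python3 - <<'E'
from h import *
p=snap("wrist")
def A(l,z): return np.array([at(p,((c/4+240+.0)/640,(r/4+65)/400),z)[:2] for c,r in l])
ang=lambda v:np.degrees(np.arctan2(v[1],v[0])).round(1)
e=A([(312,175),(557,415),(382,590),(135,355)],.07)
print("element c",e.mean(0),"sides",[np.linalg.norm(e[i]-e[i-1]).round(4) for i in range(4)],"yaw",ang(e[1]-e[0]),ang(e[2]-e[3]))
b=A([(288,65),(640,412),(397,655),(45,325)],.008)
print("bolts c",b.mean(0),[np.linalg.norm(b[i]-b[i-1]).round(4) for i in range(4)],"yaw",ang(b[1]-b[0]),ang(b[2]-b[3]))
k=A([(402,350),(292,440)],.093);print("bar",k,k.mean(0),np.linalg.norm(k[0]-k[1]),ang(k[0]-k[1]))
E
```

```text
element c [0.6054 0.1935] sides [np.float64(0.0745), np.float64(0.1016), np.float64(0.0752), np.float64(0.1032)] yaw 22.5 22.1
bolts c [0.605  0.1926] [np.float64(0.1232), np.float64(0.172), np.float64(0.1236), np.float64(0.1727)] yaw 22.4 22.3
bar [[0.6001 0.2121]
 [0.6111 0.1741]] [0.6056 0.1931] 0.039552768464860985 106.0
```

Call:
arm_command(commands="0 0 0 0 0 10 1; 0 0 0 0 0 10 1; 0 0 0 0 0 10 1; 0 0 0 0 0 10 1; 0 0 0 0 0 10 1; 0 0 0 0 0 0 1")

```text
time: 4.1
tool_pos: [0.6271, 0.1876, 0.2328]
ee_rot: [3.135, -0.001, 1.84]
wrist_force: [-0.3, -0.7, 0.2]
width: 0.0939
```

```bash
python3 - <<'E'
from h import *
o=st();togo(o,[.6055,.193,.125],106)
E
```

```text
t 4.1 pos [0.6271 0.1876 0.2328] rpy [179.61  -0.05 105.45] F [-0.26 -0.72  0.15] T [-0.074  0.031  0.069] w 0.0939 q [ 0.203  0.319  0.989  0.001  1.827 -0.066]
togo mm [ 10.8 -20.1 107.7]
 turn deg [ 0.4 -0.1 -0.6]
```

Call:
arm_command(commands="11 -20 20 0 0 0 1; 0 0 45 0 0 0 1; 0 0 35 0 0 0 1; 0 0 5 0 0 0 1; 0 0 0 0 0 0 1")

```text
time: 4.72
tool_pos: [0.6049, 0.1959, 0.1294]
ee_rot: [3.128, -0.001, 1.858]
wrist_force: [-0.2, 0.0, -0.7]
width: 0.0939
```

```bash
python3 - <<'E'
from h import *
o=st();togo(o,[.6055,.193,.074],106)
p=snap("wrist");im=p["img"][60:260,200:460]
for r in models.tip_of("knob_top",p)[:2]: print(r["conf"],at(p,r["centre"],.096))
cv2.imwrite("pics/w3.png",cv2.resize(im,(780,600),interpolation=cv2.INTER_CUBIC))
for X in ([.6055,.193,.096],): print((proj(p,X)-[200,60])*3)
E
```

```text
t 4.72 pos [0.6049 0.1959 0.1294] rpy [179.19  -0.03 106.44] F [-0.18  0.02 -0.7 ] T [-0.099  0.027  0.014] w 0.0939 q [ 0.223  0.279  1.242  0.002  1.606 -0.064]
togo mm [-3.  -1.  55.4]
 turn deg [ 0.8 -0.   0.4]
0.73 [0.6064 0.1922 0.096 ]
0.56 [0.7039 0.0842 0.096 ]
[378.4102 467.8981]
```

View pics/w3.png

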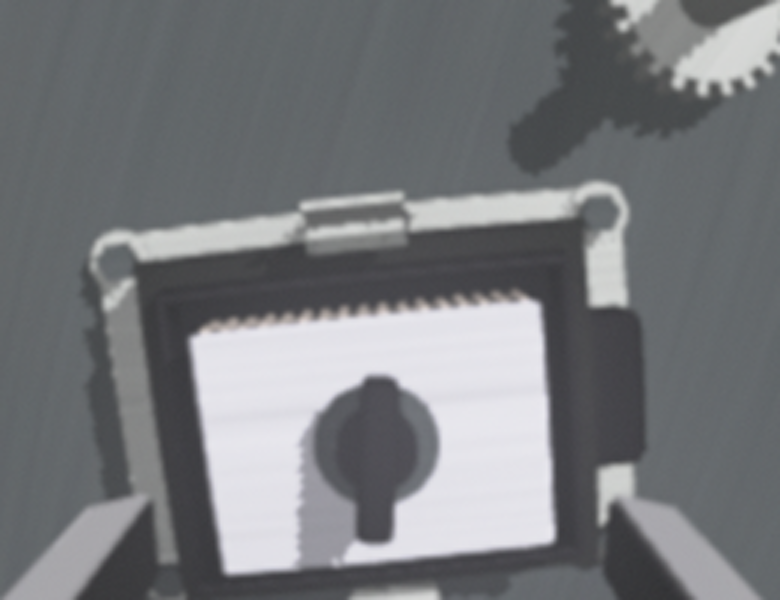

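Call:
arm_command(commands="-3 -1 25 0.8 0 0 1; 0 0 25 0 0 0 1; 0 0 5 0 0 0 1; 0 0 0 0 0 0 0.4; 0 0 0 0 0 0 0; 0 0 0 0 0 0 0; 0 0 0 0 0 0 0; 0 0 0 0 0 0 0")

```text
time: 5.82
tool_pos: [0.6097, 0.1928, 0.0776]
ee_rot: [3.132, 0.0, 1.858]
wrist_force: [0.2, 0.1, -0.3]
width: 0.0474
```

```bash
python3 - <<'E'
from h import *
o=st();togo(o,[.6055,.193,.074],106)
E
```

```text
t 5.83 pos [0.6097 0.1928 0.0776] rpy [179.43   0.03 106.43] F [ 0.23  0.14 -0.3 ] T [-0.084  0.104 -0.038] w 0.0474 q [ 0.218  0.314  1.303  0.     1.515 -0.069]
togo mm [ 1.4 -4.   3.5]
 turn deg [0.6 0.  0.4]
```

Call:
arm_command(commands="1 -4 2 0.6 0 0 0.3; 0 0 0 0 0 0 0; 0 0 0 0 0 0 0; 0 0 0 0 0 0 0; 0 0 0 0 0 0 0; 0 0 0 0 0 0 0; 0 0 0 0 0 0 0; 0 0 0 0 0 0 0")

```text
time: 6.82
tool_pos: [0.6053, 0.1926, 0.0755]
ee_rot: [-3.141, 0.001, 1.858]
wrist_force: [0.4, 0.2, 0.7]
width: 0.0006
```

```bash
python3 - <<'E'
from h import *
o=st();togo(o,[.6055,.193,.074],106)
E
```

```text
t 6.83 pos [0.6053 0.1926 0.0755] rpy [-179.94    0.03  106.43] F [0.44 0.21 0.67] T [-0.072 -0.003 -0.059] w 0.0006 q [ 0.219  0.315  1.306 -0.001  1.522 -0.068]
togo mm [0.3 0.2 1.5]
 turn deg [-0.1  0.   0.4]
```

```bash
python3 - <<'E'
from h import *
p=snap("wrist");im=p["img"][60:260,200:460]
cv2.imwrite("pics/w4.png",cv2.resize(im,(780,600),interpolation=cv2.INTER_CUBIC))
s=snap("side");t=snap("top")
for q in [s,t]:
  for X in ([.6055,.193,.096],): print((proj(q,X)))
a=cv2.resize(s["img"][110:240,240:400],(640,520),interpolation=cv2.INTER_CUBIC)
cv2.imwrite("pics/s2.png",a)
E
```

```text
[304.4761 170.914 ]
[257.2364 172.5425]
```

View pics/w4.png

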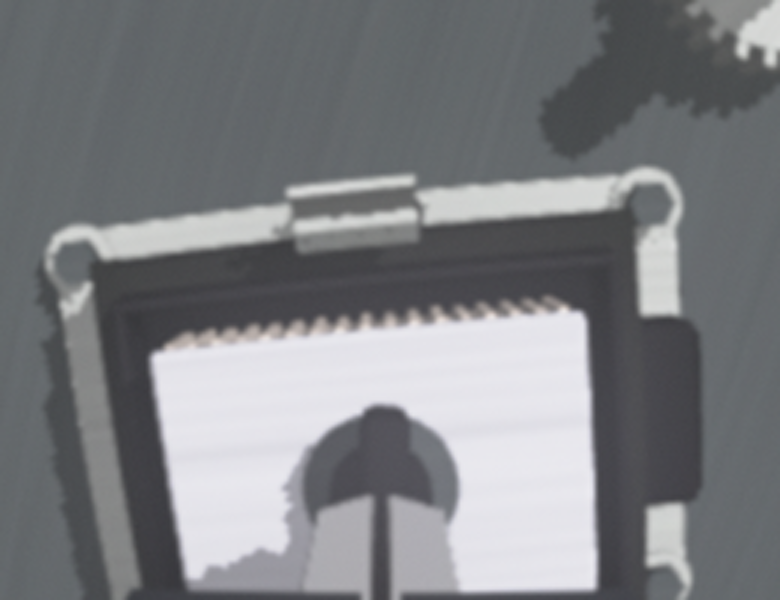

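View pics/s2.png

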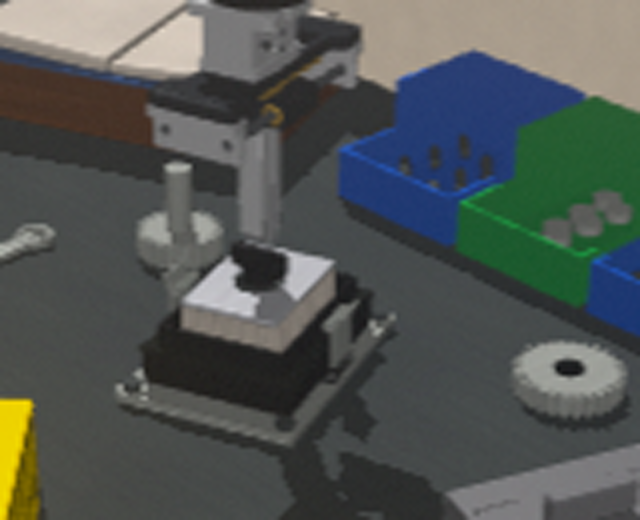

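```bash
python3 - <<'E'
from h import *
o=st();p=snap("wrist")
R=Rotation.from_euler("xyz",o["ee_rot"])
for n,X in dict(knob=[.6055,.193,.096],hub=[.6055,.193,.078]).items(): print(n,(proj(p,X)-[200,60])*3)
for n,v in dict(tip=[0,0,0],grasp=[0,0,-.019],tipx8=[.008,0,0],padx8=[.008,0,-.019]).items(): print(n,(proj(p,o["tool_pos"]+R.apply(v))-[200,60])*3)
E
```

```text
t 6.97 pos [0.6054 0.1927 0.0756] rpy [-179.94    0.03  106.44] F [-0.52  0.53 -1.19] T [-0.065  0.022  0.014] w 0.0004 q [ 0.219  0.315  1.306 -0.001  1.522 -0.068]
knob [382.3099 524.5765]
hub [382.2028 498.0935]
tip [381.1919 495.8836]
grasp [381.3037 523.3903]
tipx8 [381.1966 462.7997]
padx8 [381.3114 487.5891]
```

```bash
python3 - <<'E'
from h import *
o=st();s=snap("side");t=snap("top");w=snap("wrist")
for z in (.0756,.085,.095,.105): print(z,[ (proj(s,[.6055,.193,z])-[240,110])*4, proj(t,[.6055,.193,z]), (proj(w,[.6055,.193,z])-[200,60])*3])
for q in ("knob_top","seal","case"):
  for p in (s,w):
    for r in models.tip_of(q,p)[:1]: print(q,p["_n"],round(r["conf"],2),(np.array(r["centre"])*[640,400]).round(1))
print("case pred",proj(s,[.605,.193,0]),"bolts/elem corners side:")
Rz=Rotation.from_euler("z",22.3,degrees=True).as_matrix()
for v in ([.052,.038,.07],[.052,-.038,.07],[-.052,-.038,.07],[-.052,.038,.07],[.095,-.07,.008],[-.095,-.07,.008],[-.095,.07,.008]): print(v,(proj(s,np.array([.605,.193,0])+Rz@v)-[240,110])*4)
E
```

```text
t 7.03 pos [0.6054 0.1927 0.0755] rpy [-179.94    0.03  106.44] F [-0.06  0.29 -0.38] T [-0.017  0.055 -0.022] w 0.0004 q [ 0.219  0.315  1.306 -0.001  1.522 -0.068]
0.0756 [array([258.0281, 268.446 ]), array([258.4213, 173.5424]), array([382.2025, 494.897 ])]
0.085 [array([257.9714, 257.071 ]), array([257.8804, 173.0859]), array([382.2556, 507.894 ])]
0.095 [array([257.9105, 244.8804]), array([257.2954, 172.5923]), array([382.3169, 523.006 ])]
0.105 [array([257.8492, 232.5962]), array([256.7005, 172.0903]), array([382.3839, 539.6301])]
knob_top side 0.51 [306.5 171.2]
knob_top wrist 0.77 [324.3 237.7]
seal side 0.54 [304.5 188.3]
seal wrist 0.7 [144.4 298.5]
case side 0.91 [303.8 198.5]
case wrist 0.98 [329.6 200.5]
case pred [304.4942 199.3245] bolts/elem corners side:
[0.052, 0.038, 0.07] [241.7868 235.193 ]
[0.052, -0.038, 0.07] [333.6314 255.44  ]
[-0.052, -0.038, 0.07] [274.5853 318.8406]
[-0.052, 0.038, 0.07] [178.3281 296.2008]
[0.095, -0.07, 0.008] [392.3202 310.6751]
[-0.095, -0.07, 0.008] [290.0971 433.7608]
[-0.095, 0.07, 0.008] [113.4806 388.4372]
```

```bash
python3 - <<'E'
from h import *
o=st();w=snap("wrist");R=Rotation.from_euler("xyz",o["ee_rot"])
for y in (-.047,-.006,0,.006,.047):
  for z in (0,-.025):
    print(y,z,[(proj(w,o["tool_pos"]+R.apply([x,y,z]))).round(1) for x in (-.008,.008)])
cv2.imwrite("pics/w5.png",cv2.resize(w["img"][180:400,200:460],(780,660))[:600])
E
```

```text
t 7.47 pos [0.6054 0.1927 0.0756] rpy [-179.94    0.03  106.44] F [0.06 0.5  0.56] T [-0.076  0.015 -0.027] w 0.0005 q [ 0.219  0.315  1.306 -0.001  1.522 -0.068]
-0.047 0 [array([261.3, 235.6]), array([260. , 214.1])]
-0.047 -0.025 [array([253.7, 248.7]), array([251.8, 225. ])]
-0.006 0 [array([318.6, 236.1]), array([318.4, 214.3])]
-0.006 -0.025 [array([317.6, 249.6]), array([317.3, 225.5])]
0 0 [array([327.1, 236.1]), array([327.1, 214.3])]
0 -0.025 [array([327.1, 249.6]), array([327.1, 225.5])]
0.006 0 [array([335.6, 236.1]), array([335.8, 214.3])]
0.006 -0.025 [array([336.7, 249.6]), array([336.9, 225.5])]
0.047 0 [array([392.8, 235.5]), array([394.1, 214.1])]
0.047 -0.025 [array([400.5, 248.7]), array([402.4, 225. ])]
```

View pics/w5.png

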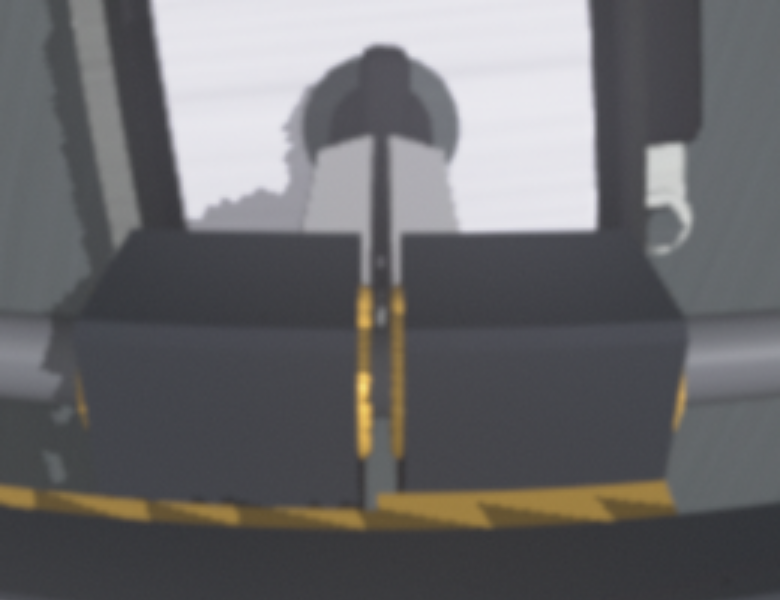

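Call:
arm_command(commands="0 0 0 0 0 0 0.5; 0 0 0 0 0 0 0.5; 0 0 0 0 0 0 0.5; 0 0 0 0 0 0 0.5; 0 0 5 0 0 0 0.5; 0 0 5 0 0 0 0.5; 0 0 0 0 0 0 0.5")

```text
time: 8.4
tool_pos: [0.6051, 0.1926, 0.0644]
ee_rot: [-3.14, 0.0, 1.858]
wrist_force: [-0.2, 0.8, -0.4]
width: 0.0472
```

```bash
python3 - <<'E'
from h import *
o=st();togo(o,[.6055,.193,.052],106)
E
```

```text
t 8.4 pos [0.6051 0.1926 0.0644] rpy [-179.9     0.03  106.44] F [-0.21  0.79 -0.38] T [-0.115  0.041  0.007] w 0.0472 q [ 0.219  0.321  1.32  -0.001  1.502 -0.068]
togo mm [ 0.3  0.5 12.4]
 turn deg [-0.1  0.   0.4]
```

Call:
arm_command(commands="0 0 5 0 0 0 0.5; 0 0 5 0 0 0 0.5; 0 0 2 0 0 0 0.5; 0 0 0 0 0 0 0.2; 0 0 0 0 0 0 0; 0 0 0 0 0 0 0; 0 0 0 0 0 0 0; 0 0 0 0 0 0 0; 0 0 0 0 0 0 0")

```text
time: 9.52
tool_pos: [0.6054, 0.1927, 0.0524]
ee_rot: [-3.141, 0.001, 1.858]
wrist_force: [0.2, 0.7, 0.4]
width: 0.0105
```

```bash
python3 - <<'E'
from h import *
o=st()
E
```

```text
t 9.53 pos [0.6054 0.1927 0.0524] rpy [-179.96    0.04  106.45] F [0.16 0.71 0.42] T [-0.105  0.005  0.049] w 0.0105 q [ 0.219  0.328  1.335 -0.001  1.479 -0.068]
```

Call:
arm_command(commands="0 0 0 0 0 8 0; 0 0 0 0 0 10 0; 0 0 0 0 0 10 0; 0 0 0 0 0 10 0; 0 0 0 0 0 10 0; 0 0 0 0 0 10 0; 0 0 0 0 0 0 0; 0 0 0 0 0 0 0")

```text
time: 10.52
tool_pos: [0.6047, 0.1928, 0.0524]
ee_rot: [-3.141, 0.002, 0.817]
wrist_force: [-0.7, 0.5, 0.4]
width: 0.0109
```

```bash
python3 - <<'E'
from h import *
o=st();togo(o,[.6055,.193,.052],22.3)
E
```

```text
t 10.53 pos [0.6047 0.1928 0.0524] rpy [-179.95    0.11   46.83] F [-0.7   0.45  0.37] T [-0.031  0.132 -0.03 ] w 0.0109 q [ 0.22   0.328  1.336 -0.     1.48   0.973]
togo mm [0.7 0.5 0.4]
 turn deg [-0.   0.1 24.5]
```

Call:
arm_command(commands="0 0 0 0 0 8 0; 0 0 0 0 0 7 0; 0 0 0 0 0 4 0; 0 0 0 0 0 0 0")

```text
time: 11.02
tool_pos: [0.6045, 0.193, 0.0524]
ee_rot: [-3.141, 0.002, 0.484]
wrist_force: [-0.7, 0.5, 1.7]
width: 0.0107
```

```bash
python3 - <<'E'
from h import *
o=st();togo(o,[.6055,.193,.052],22.3)
E
```

```text
t 11.03 pos [0.6045 0.193  0.0524] rpy [-179.97    0.13   27.75] F [-0.73  0.53  1.73] T [-0.053  0.17  -0.079] w 0.0107 q [ 0.22   0.328  1.336 -0.     1.48   1.306]
togo mm [0.9 0.4 0.4]
 turn deg [-0.   0.1  5.5]
```

Call:
arm_command(commands="0 0 0 0 0 3 0; 0 0 0 0 0 0 0")

```text
time: 11.28
tool_pos: [0.6045, 0.193, 0.0524]
ee_rot: [-3.141, 0.002, 0.436]
wrist_force: [0.3, -0.9, 1.3]
width: 0.011
```

```bash
python3 - <<'E'
from h import *
o=st();togo(o,[.6055,.193,.052],22.3)
E
```

```text
t 11.28 pos [0.6045 0.193  0.0524] rpy [-179.97    0.13   24.96] F [ 0.31 -0.9   1.29] T [-0.022  0.131  0.022] w 0.011 q [0.22  0.328 1.336 0.    1.48  1.355]
togo mm [0.9 0.5 0.4]
 turn deg [-0.   0.1  2.7]
```

Call:
arm_command(commands="0 0 0 0 0 3 0; 0 0 0 0 0 0 0")

```text
time: 11.52
tool_pos: [0.6045, 0.193, 0.0524]
ee_rot: [-3.141, 0.002, 0.387]
wrist_force: [0.1, -0.1, 0.2]
width: 0.0109
```

```bash
python3 - <<'E'
from h import *
o=st()
E
```

```text
t 11.53 pos [0.6045 0.193  0.0524] rpy [-179.98    0.14   22.18] F [ 0.13 -0.15  0.22] T [-0.04   0.174  0.133] w 0.0109 q [ 0.22   0.328  1.336 -0.     1.48   1.403]
```

Call:
arm_command(commands="0 0 0 0 0 3 0; 0 0 0 0 0 0 0")

```text
time: 11.78
tool_pos: [0.6047, 0.1931, 0.0524]
ee_rot: [3.141, 0.002, 0.34]
wrist_force: [-1.1, -0.7, 1.6]
width: 0.0112
```

```bash
python3 - <<'E'
from h import *
o=st()
E
```

```text
t 11.78 pos [0.6047 0.1931 0.0524] rpy [179.99   0.11  19.49] F [-1.06 -0.7   1.58] T [-0.07   0.139  0.502] w 0.0112 q [ 0.22   0.328  1.335 -0.     1.48   1.451]
```

Call:
arm_command(commands="0 0 0 0 0 2 0; 0 0 0 0 0 0 0")

```text
time: 12.02
tool_pos: [0.6047, 0.1931, 0.0524]
ee_rot: [3.141, 0.002, 0.307]
wrist_force: [0.7, -0.1, 0.3]
width: 0.0111
```

```bash
python3 - <<'E'
from h import *
o=st()
E
```

```text
t 12.03 pos [0.6047 0.1931 0.0524] rpy [179.97   0.11  17.58] F [ 0.75 -0.06  0.33] T [-0.062  0.114  0.664] w 0.0111 q [ 0.22   0.328  1.335 -0.001  1.48   1.484]
```

Call:
arm_command(commands="0 0 0 0 0 0 0.6; 0 0 0 0 0 0 0.8; 0 0 0 0 0 0 1; 0 0 -40 0 0 0 1; 0 0 -50 0 0 0 1; 0 0 -50 0 0 0 1; 0 0 -10 0 0 0 1; 0 0 0 0 0 0 1")

```text
time: 13.02
tool_pos: [0.6035, 0.1926, 0.2026]
ee_rot: [-3.141, 0.009, 0.304]
wrist_force: [-0.1, 0.0, -0.1]
width: 0.0875
```

```bash
python3 - <<'E'
from h import *
o=st();togo(o,[.56,-.15,.21],17.6)
p=snap("wrist");c=proj(p,[.605,.193,.07]);print(c)
c=np.clip(c.astype(int),[90,75],[550,325]);im=p["img"][c[1]-75:c[1]+75,c[0]-90:c[0]+90]
cv2.imwrite("pics/w6.png",cv2.resize(im,(720,600),interpolation=cv2.INTER_CUBIC));print(c)
E
```

```text
t 13.03 pos [0.6035 0.1926 0.2026] rpy [-179.95    0.52   17.39] F [-0.07  0.01 -0.11] T [-0.042  0.166  0.005] w 0.0875 q [0.219 0.281 1.096 0.    1.773 1.487]
togo mm [-143.9  313.9   -6.4]
 turn deg [-0.   0.5 -0.2]
[325.8707 186.4364]
[325 186]
```

View pics/w6.png

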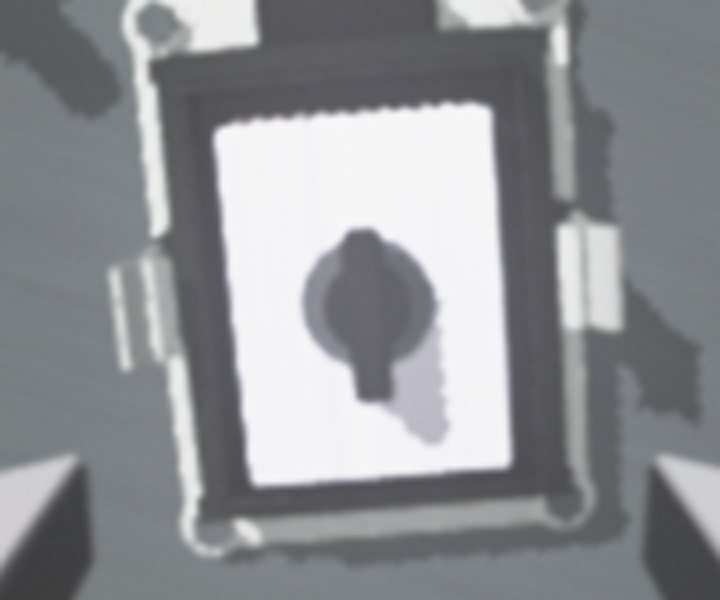

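```bash
python3 - <<'E'
from h import *
p=snap("wrist")
def A(l,z): return np.array([at(p,((c/4+235)/640,(r/4+111)/400),z)[:2] for c,r in l])
ang=lambda v:np.degrees(np.arctan2(v[1],v[0])).round(1)
e=A([(216,126),(492,105),(512,467),(250,487)],.07)
print(e.mean(0),ang(e[1]-e[2]),ang(e[0]-e[3]),[np.linalg.norm(e[i]-e[i-1]).round(4) for i in range(4)])
b=A([(160,22),(568,500)],.008);print("bolt mid",b.mean(0))
E
```

```text
[0.6053 0.1919] 21.8 21.4 [np.float64(0.1038), np.float64(0.0752), np.float64(0.1034), np.float64(0.076)]
bolt mid [0.6045 0.1901]
```

Call:
arm_command(commands="-20 50 -20 0 0 0 1; -24 52 0 0 0 0 1; -24 52 0 0 0 0 1; -24 52 0 0 0 0 1; -24 52 0 0 0 0 1; -28 52 0 0 0 0 1; -2 10 0 0 0 0 1; 0 0 0 0 0 0 1")

```text
time: 14.12
tool_pos: [0.5512, -0.1641, 0.2011]
ee_rot: [-3.124, 0.043, 0.307]
wrist_force: [-0.1, -0.1, 0.7]
width: 0.0938
```

```bash
python3 - <<'E'
from h import *
o=st();p=snap("wrist","w7.png");s=snap("side");t=snap("top")
for q,z in dict(cover_rib=.089).items():
    for pp in (p,s,t):
        for r in models.tip_of(q,pp)[:3]: print(q,pp["_n"],round(r["conf"],2),(np.array(r["centre"])*[640,400]).round(1),at(pp,r["centre"],z))
E
```

```text
t 14.12 pos [ 0.5512 -0.1641  0.2011] rpy [-179.01    2.44   17.59] F [-0.12 -0.08  0.65] T [-0.011  0.119  0.018] w 0.0938 q [-0.379  0.179  1.223 -0.014  1.784  0.882]
cover_rib wrist 0.93 [324.6 181.8] [ 0.5569 -0.1591  0.089 ]
cover_rib side 0.94 [387.6 231.1] [ 0.5545 -0.1583  0.089 ]
cover_rib side 0.92 [220.8 217.6] [0.2964 0.1598 0.089 ]
cover_rib side 0.77 [324.9 277.5] [ 0.3275 -0.1763  0.089 ]
cover_rib top 0.84 [382.5 189.2] [ 0.56   -0.1492  0.089 ]
cover_rib top 0.61 [264.8 283.8] [0.3044 0.1699 0.089 ]
```

View pics/w7.png

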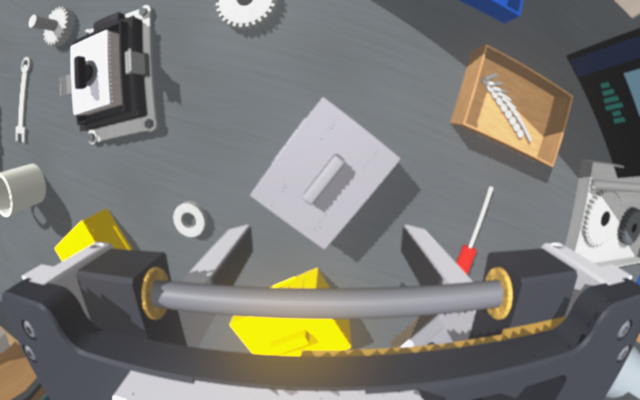

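```bash
python3 - <<'E'
from h import *
o=st();p=snap("wrist")
# refine the corners of the grey top by thresholding
g=cv2.cvtColor(p["img"],cv2.COLOR_BGR2GRAY);h=cv2.cvtColor(p["img"],cv2.COLOR_BGR2HSV)
m=((g>125)&(h[...,1]<40)).astype(np.uint8);n,l,sst,_=cv2.connectedComponentsWithStats(m)
L=l[160,300];print("label",L,sst[L],g[160,300],g[175,385],g[230,400])
c=max(cv2.findContours((l==L).astype(np.uint8),cv2.RETR_EXTERNAL,cv2.CHAIN_APPROX_NONE)[0],key=cv2.contourArea)
q=cv2.approxPolyDP(c,8,True)[:,0];print("poly",q.tolist())
def A(l,z): return np.array([at(p,(a/640,b/400),z)[:2] for a,b in l])
ang=lambda v:np.degrees(np.arctan2(v[1],v[0])).round(1)
e=A([(323,97),(400,158),(326,248),(251,194)],.068)
print(e.mean(0),"sides",[np.linalg.norm(e[i]-e[i-1]).round(4) for i in range(4)],"yaw",ang(e[1]-e[2]),ang(e[0]-e[3]))
w=np.array([at(p,(a/640,b/400),.068)[:2] for a,b in c[:,0]],np.float32);print("minrect",cv2.minAreaRect(w))
E
```

```text
t 14.43 pos [ 0.5523 -0.1627  0.2034] rpy [-179.17    2.28   17.79] F [-0.47 -0.32 -0.2 ] T [0.004 0.134 0.011] w 0.094 q [-0.376  0.177  1.221 -0.014  1.784  0.882]
label 8 [  156     0   339   287 41334] 201 197 126
poly [[181, 2], [207, 19], [191, 38], [199, 59], [273, 85], [232, 81], [269, 97], [262, 104], [273, 110], [255, 117], [262, 130], [241, 127], [262, 138], [240, 142], [257, 157], [210, 165], [227, 180], [158, 162], [203, 181], [183, 187], [167, 175], [182, 183], [162, 185], [192, 198], [166, 193], [156, 204], [167, 230], [199, 244], [193, 258], [173, 252], [195, 263], [182, 279], [205, 281], [250, 224], [286, 246], [254, 237], [236, 284], [269, 286], [316, 266], [337, 286], [397, 284], [370, 266], [412, 277], [383, 255], [402, 257], [399, 235], [387, 233], [357, 264], [330, 244], [399, 163], [420, 171], [408, 158], [427, 161], [421, 148], [493, 176], [461, 144], [417, 127], [458, 139], [448, 126], [465, 70], [435, 61], [454, 82], [434, 78], [456, 93], [385, 73], [391, 81], [370, 83], [366, 100], [352, 98], [360, 107], [345, 111], [253, 73], [307, 83], [291, 69], [300, 63], [278, 51], [304, 56], [289, 48], [311, 41], [303, 34], [342, 26], [323, 13], [378, 15], [345, 0], [287, 0], [280, 31], [248, 41], [228, 26], [261, 23], [278, 0]]
[ 0.5597 -0.1567] sides [np.float64(0.1364), np.float64(0.1081), np.float64(0.1363), np.float64(0.1091)] yaw -19.5 -20.0
minrect ((0.579322099685669, -0.14870747923851013), (0.3593359589576721, 0.41707104444503784), 12.707039833068848)
```

Call:
arm_command(commands="0 0 -10 0 0 10 1; 0 0 0 0 0 10 1; 0 0 0 0 0 10 1; 0 0 0 0 0 8 1; 0 0 0 0 0 0 1")

```text
time: 15.1
tool_pos: [0.5541, -0.1589, 0.2155]
ee_rot: [3.128, 0.037, -0.367]
wrist_force: [-0.9, -0.5, -0.1]
width: 0.0943
```

```bash
cat > cov.py <<'E'
from h import *
def cover(p,z,guess):
    """pose of the grey cover's flat top (height z) from a wrist picture"""
    g=cv2.cvtColor(p["img"],cv2.COLOR_BGR2GRAY);h=cv2.cvtColor(p["img"],cv2.COLOR_BGR2HSV)
    u=proj(p,guess).astype(int)
    for th in (150,165,180):
        m=((g>th)&(h[...,1]<40)).astype(np.uint8)
        hull=np.array([proj(p,np.array([*guess[:2],z])+[.105*np.cos(a),.105*np.sin(a),0]) for a in np.linspace(0,6.28,40)]).astype(np.int32)
        k=np.zeros_like(m);cv2.fillPoly(k,[hull],1);m=cv2.morphologyEx(m&k,cv2.MORPH_OPEN,np.ones((5,5)))
        n,l,s,_=cv2.connectedComponentsWithStats(m);L=1+s[1:,4].argmax()
        c=max(cv2.findContours((l==L).astype(np.uint8),cv2.RETR_EXTERNAL,cv2.CHAIN_APPROX_NONE)[0],key=cv2.contourArea)
        w=np.array([at(p,((a+.5)/640,(b+.5)/400),z)[:2] for a,b in c[:,0]],np.float32);print(th,"minrect",cv2.minAreaRect(w))
if __name__=="__main__":
    o=st();p=snap("wrist");cover(p,.068,[.5597,-.157,.068])
    for r in models.tip_of("cover_rib",p)[:2]: print(round(r["conf"],2),at(p,r["centre"],.089))
    togo(o,[.559,-.157,.14],-20)
E
python3 cov.py
```

```text
t 15.1 pos [ 0.5541 -0.1589  0.2155] rpy [179.23   2.09 -21.04] F [-0.92 -0.51 -0.11] T [-0.     0.124  0.013] w 0.0943 q [-0.369  0.175  1.198 -0.014  1.805  1.566]
150 minrect ((0.5572127103805542, -0.15701234340667725), (0.11052193492650986, 0.1400226503610611), 69.70519256591797)
165 minrect ((0.5572432279586792, -0.15698793530464172), (0.10962675511837006, 0.13927458226680756), 70.07341003417969)
180 minrect ((0.5573460459709167, -0.15726161003112793), (0.10834022611379623, 0.1375780552625656), 69.70852661132812)
0.87 [ 0.3178 -0.1832  0.089 ]
0.81 [ 0.5537 -0.1602  0.089 ]
togo mm [ 6.6 -4.6 75.3]
 turn deg [ 0.8  2.1 -1. ]
```

Call:
arm_command(commands="5 -4 20 0.8 2 -1 1; 0 0 30 0 0 0 1; 0 0 25 0 0 0 1; 0 0 0 0 0 0 1")

```text
time: 15.7
tool_pos: [0.5604, -0.1564, 0.1396]
ee_rot: [-3.14, -0.002, -0.34]
wrist_force: [0.2, -0.2, 0.3]
width: 0.094
```

```bash
python3 - <<'E'
from cov import *
o=st();p=snap("wrist");cover(p,.068,[.5573,-.157,.068]);togo(o,[.5573,-.157,.065],-20.2)
E
```

```text
t 15.7 pos [ 0.5604 -0.1564  0.1396] rpy [-179.93   -0.11  -19.48] F [ 0.25 -0.24  0.27] T [ 0.015  0.146 -0.013] w 0.094 q [-0.37   0.166  1.358  0.001  1.616  1.54 ]
150 minrect ((0.5575063228607178, -0.156926229596138), (0.11018349230289459, 0.1401301771402359), 69.92611694335938)
165 minrect ((0.5576186180114746, -0.1571667194366455), (0.10920964926481247, 0.13899630308151245), 69.81100463867188)
180 minrect ((0.5576391816139221, -0.15711528062820435), (0.10839687287807465, 0.13815397024154663), 69.771240234375)
togo mm [-2.8  1.7 74.6]
 turn deg [-0.1 -0.1  0.7]
```

Call:
arm_command(commands="-3 2 30 0 0 0.7 1; 0 0 30 0 0 0 1; 0 0 18 0 0 0 0.5; 0 0 0 0 0 0 0.5; 0 0 0 0 0 0 0.5")

```text
time: 16.38
tool_pos: [0.5643, -0.1599, 0.0708]
ee_rot: [-3.141, -0.021, -0.35]
wrist_force: [-0.0, 0.4, 0.9]
width: 0.0674
```

```bash
python3 - <<'E'
from h import *
o=st();togo(o,[.5573,-.157,.044],-20.2)
E
```

```text
t 16.38 pos [ 0.5643 -0.1599  0.0708] rpy [-179.95   -1.19  -20.03] F [-0.    0.36  0.92] T [ 0.048  0.112 -0.006] w 0.0674 q [-0.374  0.194  1.463  0.001  1.463  1.547]
togo mm [-8.1 -0.3 26.6]
 turn deg [-0.  -1.2  0.2]
```

Call:
arm_command(commands="-8 0 4 0 -1.2 0 0.5; 0 0 7 0 0 0 0.5; 0 0 6 0 0 0 0.5; 0 0 0 0 0 0 0.5")

```text
time: 16.88
tool_pos: [0.5578, -0.1575, 0.0551]
ee_rot: [-3.141, -0.003, -0.349]
wrist_force: [-0.3, 0.3, -0.7]
width: 0.047
```

```bash
python3 - <<'E'
from h import *
o=st();togo(o,[.5573,-.157,.044],-20.2)
E
```

```text
t 16.88 pos [ 0.5578 -0.1575  0.0551] rpy [-179.96   -0.15  -20.02] F [-0.3   0.33 -0.66] T [0.057 0.112 0.051] w 0.047 q [-0.374  0.205  1.483  0.001  1.451  1.547]
togo mm [-0.7 -0.3 11.1]
 turn deg [-0.  -0.2  0.2]
```

Call:
arm_command(commands="0 0 4 0 0 0 0.5; 0 0 3 0 0 0 0.5; 0 0 2 0 0 0 0.5; 0 0 0 0 0 0 0.5")

```text
time: 17.38
tool_pos: [0.5579, -0.1575, 0.0454]
ee_rot: [-3.141, -0.003, -0.349]
wrist_force: [0.7, 0.9, 0.8]
width: 0.047
```

Call:
arm_command(commands="0 0 2 0 0 0 0.5; 0 0 0 0 0 0 0.5")

```text
time: 17.62
tool_pos: [0.558, -0.1576, 0.0435]
ee_rot: [-3.141, -0.003, -0.349]
wrist_force: [0.4, 0.5, -0.4]
width: 0.0469
```

Call:
arm_command(commands="0 0 1 0 0 0 0.5; 0 0 0 0 0 0 0.5")

```text
time: 17.88
tool_pos: [0.5581, -0.1576, 0.0425]
ee_rot: [-3.141, -0.003, -0.349]
wrist_force: [0.1, 0.7, 1.0]
width: 0.0469
```

Call:
arm_command(commands="0 0 1 0 0 0 0.5; 0 0 0 0 0 0 0.5")

```text
time: 18.12
tool_pos: [0.5582, -0.1576, 0.0415]
ee_rot: [-3.141, -0.003, -0.349]
wrist_force: [-0.4, 0.7, -0.1]
width: 0.0472
```

Call:
arm_command(commands="0 0 1 0 0 0 0.5; 0 0 0 0 0 0 0.5")

```text
time: 18.38
tool_pos: [0.5582, -0.1576, 0.0405]
ee_rot: [-3.141, -0.003, -0.349]
wrist_force: [0.2, 0.8, 0.5]
width: 0.0469
```

Call:
arm_command(commands="0 0 1 0 0 0 0.5; 0 0 0 0 0 0 0.5")

```text
time: 18.62
tool_pos: [0.5585, -0.1577, 0.0403]
ee_rot: [-3.141, -0.004, -0.349]
wrist_force: [-1.2, -0.3, 0.4]
width: 0.047
```

Call:
arm_command(commands="0 0 1 0 0 0 0.5; 0 0 0 0 0 0 0.5")

```text
time: 18.88
tool_pos: [0.5586, -0.1578, 0.0403]
ee_rot: [-3.141, -0.005, -0.349]
wrist_force: [0.0, 0.1, 0.0]
width: 0.047
```

```bash
python3 - <<'E'
from h import *
for i in range(4): o=st();snap("wrist")
E
```

```text
t 18.88 pos [ 0.5586 -0.1578  0.0403] rpy [-179.97   -0.28  -20.01] F [0.03 0.09 0.02] T [0.057 0.202 0.048] w 0.047 q [-0.373  0.215  1.501  0.001  1.42   1.547]
t 18.93 pos [ 0.5586 -0.1578  0.0402] rpy [-179.97   -0.28  -20.02] F [-1.61  0.33  3.02] T [ 0.063  0.305 -0.006] w 0.0466 q [-0.373  0.215  1.501  0.001  1.42   1.547]
t 18.98 pos [ 0.5587 -0.1578  0.0402] rpy [-179.97   -0.29  -20.01] F [0.12 0.58 2.19] T [0.053 0.247 0.039] w 0.0469 q [-0.373  0.215  1.501  0.001  1.42   1.547]
t 19.02 pos [ 0.5587 -0.1578  0.0402] rpy [-179.97   -0.29  -20.02] F [-0.84 -0.08  2.69] T [0.056 0.293 0.013] w 0.0469 q [-0.373  0.215  1.501  0.001  1.42   1.547]
```

Call:
arm_command(commands="0 0 0 0 0 0 0.2; 0 0 0 0 0 0 0; 0 0 0 0 0 0 0; 0 0 0 0 0 0 0; 0 0 0 0 0 0 0; 0 0 -5 0 0 0 0; 0 0 -10 0 0 0 0; 0 0 0 0 0 0 0")

```text
time: 20.08
tool_pos: [0.5574, -0.1572, 0.0537]
ee_rot: [-3.141, -0.001, -0.349]
wrist_force: [-0.2, 0.5, -2.4]
width: 0.014
```

```bash
python3 - <<'E'
from h import *
o=st();p=snap("wrist")
for i in range(2): o=st();snap("top")
E
```

```text
t 20.07 pos [ 0.5574 -0.1572  0.0537] rpy [-179.95   -0.06  -20.02] F [-0.16  0.47 -2.44] T [-0.014  0.137  0.059] w 0.014 q [-0.373  0.206  1.485  0.001  1.45   1.547]
t 20.12 pos [ 0.5569 -0.1571  0.053 ] rpy [-179.95    0.01  -20.02] F [ 0.1   0.44 -2.7 ] T [0.015 0.158 0.01 ] w 0.0141 q [-0.373  0.206  1.486  0.001  1.45   1.547]
t 20.18 pos [ 0.5566 -0.157   0.0526] rpy [-179.95    0.05  -20.02] F [-0.77 -0.3  -2.63] T [ 0.065  0.124 -0.032] w 0.0141 q [-0.373  0.206  1.486  0.001  1.45   1.547]
```

Call:
arm_command(commands="0 0 -20 0 0 0 0; 0 0 -30 0 0 0 0; 0 0 -30 0 0 0 0; 0 0 -30 0 0 0 0; 0 0 -15 0 0 0 0; 0 0 -5 0 0 0 0; 0 0 0 0 0 0 0")

```text
time: 21.1
tool_pos: [0.5543, -0.1562, 0.1808]
ee_rot: [-3.14, 0.011, -0.349]
wrist_force: [0.0, -0.5, -2.1]
width: 0.0138
```

```bash
cat > held.py <<'E'
from cov import *
def held():
    o=st();p=snap("wrist");R=Rotation.from_euler("xyz",o["ee_rot"]);g=o["tool_pos"]+[0,0,.0277]
    cover(p,g[2],g);print("cover top z",g[2])
    return o
E
python3 - <<'E'
from held import *
o=held();togo(o,[.605,.1925,.19],22)
E
```

```text
t 21.1 pos [ 0.5543 -0.1562  0.1808] rpy [-179.93    0.64  -20.02] F [ 0.04 -0.52 -2.08] T [-0.027  0.139 -0.031] w 0.0138 q [-0.374  0.154  1.29   0.001  1.709  1.547]
150 minrect ((0.5809398889541626, -0.1665903627872467), (0.10880929231643677, 0.07937907427549362), 69.95055389404297)
165 minrect ((0.5808334946632385, -0.16670134663581848), (0.1082163080573082, 0.07879133522510529), 69.99984741210938)
180 minrect ((0.5807877779006958, -0.16670623421669006), (0.10785239189863205, 0.07829808443784714), 70.00263977050781)
cover top z 0.20850723062351398
togo mm [ -71.8 -345.    -8. ]
 turn deg [ -0.3   0.6 -42. ]
```

Call:
arm_command(commands="-3 -15 -5 0 0.5 0 0; -6 -30 -3 0 0 0 0; -6 -35 0 0 0 0 0; -8 -40 0 0 0 0 0; -8 -40 0 0 0 0 0; -8 -40 0 0 0 0 0; -8 -40 0 0 0 0 0; -8 -35 0 0 0 0 0; -7 -30 0 0 0 0 0; -6 -25 0 0 0 0 0; -4 -12 0 0 0 0 0; 0 0 0 0 0 0 0")

```text
time: 22.65
tool_pos: [0.5971, 0.2124, 0.1809]
ee_rot: [-3.141, 0.02, -0.343]
wrist_force: [0.1, -0.2, -2.4]
width: 0.0141
```

Call:
arm_command(commands="0 0 0 0 0 -5 0; 0 0 0 0 0 -8 0; 0 0 0 0 0 -8 0; 0 0 0 0 0 -8 0; 0 0 0 0 0 -8 0; 0 0 0 0 0 -4 0; 0 0 0 0 0 0 0; 0 0 0 0 0 0 0")

```text
time: 23.65
tool_pos: [0.5963, 0.2032, 0.1806]
ee_rot: [-3.132, 0.018, 0.383]
wrist_force: [0.4, 0.2, -2.1]
width: 0.0137
```

```bash
python3 - <<'E'
from held import *
o=held();togo(o,[.6061,.1934,.185],22)
E
```

```text
t 23.65 pos [0.5963 0.2032 0.1806] rpy [-179.43    1.03   21.97] F [ 0.44  0.23 -2.06] T [-0.058  0.098 -0.043] w 0.0137 q [0.234 0.282 1.138 0.007 1.741 1.423]
150 minrect ((0.620243489742279, 0.21169888973236084), (0.11062449216842651, 0.10828034579753876), 21.47022819519043)
165 minrect ((0.6157727837562561, 0.20986340939998627), (0.09946365654468536, 0.10771767050027847), 21.444103240966797)
180 minrect ((0.6158238053321838, 0.2099870890378952), (0.09948011487722397, 0.1069478988647461), 21.666852951049805)
cover top z 0.20828968351187155
togo mm [ 5.4 12.8 -4.6]
 turn deg [-0.6  1.  -0. ]
```

Call:
arm_command(commands="5 8 0 -0.6 1 0 0; 0 5 10 0 0 0 0; 0 0 15 0 0 0 0; 0 0 15 0 0 0 0; 0 0 10 0 0 0 0; 0 0 0 0 0 0 0; 0 0 0 0 0 0 0")

```text
time: 24.58
tool_pos: [0.6053, 0.1919, 0.1247]
ee_rot: [3.141, 0.003, 0.382]
wrist_force: [-0.5, 0.0, -2.7]
width: 0.0138
```

```bash
python3 - <<'E'
from h import *
o=st();togo(o,[.6061,.1934,.11],22)
E
```

```text
t 24.57 pos [0.6053 0.1919 0.1247] rpy [179.96   0.18  21.91] F [-0.52  0.05 -2.69] T [-0.026  0.132 -0.018] w 0.0138 q [ 0.219  0.294  1.234 -0.001  1.617  1.407]
togo mm [ 1.4 -1.1 14.7]
 turn deg [ 0.   0.2 -0.1]
```

Call:
arm_command(commands="1.4 -1.1 6 0 0.2 0 0; 0 0 8 0 0 0 0; 0 0 5 0 0 0 0; 0 0 0 0 0 0 0; 0 0 0 0 0 0 0")

```text
time: 25.2
tool_pos: [0.6069, 0.1939, 0.1056]
ee_rot: [3.14, -0.003, 0.383]
wrist_force: [0.2, 0.1, -2.3]
width: 0.0139
```

```bash
python3 - <<'E'
from held import *
o=st();togo(o,[.6061,.1934,.1],22)
# check clearance: look at the wrist and side pictures
w=snap("wrist");s=snap("side")
np.save("w.npy",w["img"])
a=cv2.resize(s["img"][120:230,250:360],(600,600),interpolation=cv2.INTER_CUBIC);cv2.imwrite("pics/s3.png",a)
Rz=Rotation.from_euler("z",22,degrees=True).as_matrix()
for v in ([-.07,-.055,0],[-.07,.055,0],[.07,-.055,0]): print(v,(proj(s,o["tool_pos"]+[0,0,-.0403]+Rz@(np.array(v)+[-.0012,0,0]))-[250,120])*600/110)
E
```

```text
t 25.2 pos [0.6069 0.1939 0.1056] rpy [179.94  -0.17  21.93] F [ 0.23  0.12 -2.29] T [ 0.004  0.112 -0.002] w 0.0139 q [ 0.221  0.301  1.263 -0.001  1.575  1.409]
togo mm [-1.   0.1  5.6]
 turn deg [ 0.1 -0.2 -0.1]
[-0.07, -0.055, 0] [334.9239 410.6526]
[-0.07, 0.055, 0] [144.3101 364.4751]
[0.07, -0.055, 0] [442.5042 293.1431]
```

View pics/s3.png

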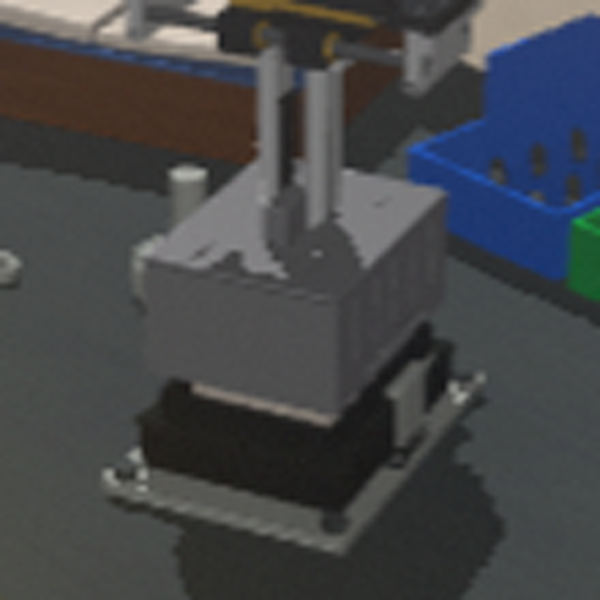

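Call:
arm_command(commands="-1 0 3 0 0 0 0; 0 0 3 0 0 0 0; 0 0 2 0 0 0 0; 0 0 0 0 0 0 0")

```text
time: 25.8
tool_pos: [0.6061, 0.1935, 0.0975]
ee_rot: [3.14, -0.004, 0.383]
wrist_force: [-0.9, 0.5, -1.9]
width: 0.0136
```

```bash
python3 - <<'E'
from h import *
o=st();togo(o,[.6061,.1934,.093],22)
E
```

```text
t 25.8 pos [0.6061 0.1935 0.0975] rpy [179.93  -0.2   21.92] F [-0.85  0.5  -1.88] T [ 0.008  0.099 -0.005] w 0.0136 q [ 0.22   0.302  1.278 -0.001  1.558  1.408]
togo mm [-0.1  0.1  4.5]
 turn deg [ 0.1 -0.2 -0.1]
```

Call:
arm_command(commands="0 0 2 0 -0.2 0 0; 0 0 2 0 0 0 0; 0 0 2 0 0 0 0; 0 0 0 0 0 0 0")

```text
time: 26.3
tool_pos: [0.6062, 0.1935, 0.091]
ee_rot: [3.14, 0.0, 0.383]
wrist_force: [1.1, 0.3, -2.4]
width: 0.014
```

```bash
python3 - <<'E'
from h import *
o=st();snap("top");o=st();togo(o,[.6061,.1934,.093],22)
E
```

```text
t 26.3 pos [0.6062 0.1935 0.091 ] rpy [179.93   0.01  21.92] F [ 1.11  0.33 -2.43] T [-0.027  0.128  0.042] w 0.014 q [ 0.221  0.308  1.283 -0.001  1.551  1.409]
t 26.35 pos [0.6063 0.1935 0.0912] rpy [179.93  -0.01  21.92] F [-0.15 -0.26 -3.02] T [-0.039  0.093  0.005] w 0.0137 q [ 0.221  0.308  1.283 -0.001  1.551  1.409]
togo mm [-0.2  0.  -1.8]
 turn deg [ 0.1 -0.  -0.1]
```

Call:
arm_command(commands="0 0 2 0 0 0 0; 0 0 1 0 0 0 0; 0 0 0 0 0 0 0")

```text
time: 26.72
tool_pos: [0.6064, 0.1935, 0.0881]
ee_rot: [3.14, -0.0, 0.383]
wrist_force: [-0.8, 0.5, -1.5]
width: 0.0142
```

Call:
arm_command(commands="0 0 1.5 0 0 0 0; 0 0 1.5 0 0 0 0; 0 0 1.5 0 0 0 0")

```text
time: 27.1
tool_pos: [0.6072, 0.1939, 0.0864]
ee_rot: [3.14, -0.004, 0.383]
wrist_force: [-1.0, -0.4, 3.9]
width: 0.0138
```

```bash
python3 - <<'E'
from h import *
o=st();snap("top");o=st()
E
```

```text
t 27.1 pos [0.6072 0.1939 0.0864] rpy [179.9   -0.21  21.93] F [-1.   -0.4   3.92] T [-0.132  0.562  0.016] w 0.0138 q [ 0.221  0.309  1.29  -0.001  1.538  1.409]
t 27.15 pos [0.6072 0.1939 0.0864] rpy [179.91  -0.21  21.93] F [-1.94 -0.43  4.32] T [-0.144  0.584  0.023] w 0.0137 q [ 0.221  0.309  1.29  -0.001  1.538  1.409]
```

Call:
arm_command(commands="-0.8 0 2 0 -0.2 0 0; -0.8 0 2.5 0 -0.2 0 0; -0.8 0 3 0 -0.2 0 0")

```text
time: 27.52
tool_pos: [0.608, 0.1939, 0.0856]
ee_rot: [3.139, -0.004, 0.383]
wrist_force: [-2.6, -0.5, 9.5]
width: 0.0137
```

```bash
python3 - <<'E'
from h import *
o=st()
E
```

```text
t 27.52 pos [0.608  0.1939 0.0856] rpy [179.83  -0.21  21.94] F [-2.58 -0.48  9.48] T [-0.097  0.716  0.031] w 0.0137 q [ 0.221  0.312  1.289 -0.002  1.537  1.409]
```

Call:
arm_command(commands="-2 0 3.5 0 -0.2 0 0; -2 0 4 0 -0.2 0 0; -2 0 4 0 -0.2 0 0")

```text
time: 27.9
tool_pos: [0.608, 0.1937, 0.0854]
ee_rot: [3.137, -0.012, 0.383]
wrist_force: [-2.4, -0.2, 11.0]
width: 0.0137
```

```bash
python3 - <<'E'
from h import *
o=st()
E
```

```text
t 27.9 pos [0.608  0.1937 0.0854] rpy [179.72  -0.67  21.96] F [-2.42 -0.2  11.03] T [-0.124  0.703 -0.072] w 0.0137 q [ 0.221  0.305  1.298 -0.003  1.526  1.409]
```

Call:
arm_command(commands="-1 0 5 0.3 -0.8 0 0; -1 0 5.5 0.3 -0.8 0 0; -1 0 5.5 0.3 -0.8 0 0")

```text
time: 28.28
tool_pos: [0.6075, 0.194, 0.0751]
ee_rot: [-3.131, 0.022, 0.384]
wrist_force: [-5.6, -0.2, 24.8]
width: 0.0139
```

```bash
python3 - <<'E'
from h import *
o=st()
E
```

```text
t 28.27 pos [0.6075 0.194  0.0751] rpy [-179.38    1.26   22.  ] F [-5.62 -0.17 24.76] T [-0.212  1.029  0.021] w 0.0139 q [0.216 0.338 1.276 0.007 1.551 1.403]
```

Call:
arm_command(commands="-0.5 0 3 -0.4 0.8 0 0; 0 0 3 0 0 0 0")

```text
time: 28.52
tool_pos: [0.6082, 0.1941, 0.0752]
ee_rot: [-3.139, 0.004, 0.384]
wrist_force: [-4.9, -1.5, 13.3]
width: 0.0138
```

```bash
python3 - <<'E'
from h import *
o=st();snap("top");o=st();togo(o,[.6061,.1934,.075],22)
E
```

```text
t 28.52 pos [0.6082 0.1941 0.0752] rpy [-179.83    0.21   21.99] F [-4.9  -1.54 13.34] T [-0.325  1.394 -0.039] w 0.0138 q [0.219 0.324 1.294 0.002 1.527 1.406]
t 28.57 pos [0.6082 0.1941 0.0752] rpy [-179.82    0.22   21.99] F [-3.63 -0.71 11.63] T [-0.259  1.197 -0.073] w 0.0137 q [0.219 0.324 1.294 0.002 1.528 1.406]
togo mm [-2.2 -0.1  0.2]
 turn deg [-0.2  0.2 -0. ]
```

Call:
arm_command(commands="-1 0 4 -0.2 0.2 0 0; -1 0 4 0 0 0 0; -1 0 4 0 0 0 0")

```text
time: 28.95
tool_pos: [0.6087, 0.1942, 0.0751]
ee_rot: [3.14, -0.011, 0.384]
wrist_force: [-3.5, -0.2, 14.9]
width: 0.0139
```

```bash
python3 - <<'E'
from h import *
o=st();s=snap("side");w=snap("wrist");t=snap("top")
def cr(p,h):
    c=proj(p,[.605,.193,.06]).astype(int);y=max(0,c[1]-h);x=c[0]-h;return cv2.resize(p["img"][y:y+2*h,x:x+2*h],(400,400),interpolation=cv2.INTER_CUBIC)
cv2.imwrite("pics/f.png",np.hstack([cr(s,50),cr(w,95)]))
for i in range(3): o=st();snap("top")
E
```

```text
t 28.95 pos [0.6087 0.1942 0.0751] rpy [179.92  -0.66  21.99] F [-3.47 -0.18 14.87] T [-0.113  1.197 -0.033] w 0.0139 q [0.22  0.312 1.309 0.    1.508 1.407]
t 29.1 pos [0.6087 0.1942 0.0751] rpy [179.91  -0.66  21.99] F [-4.04 -0.81 13.92] T [-0.094  1.165  0.006] w 0.0139 q [0.22  0.312 1.309 0.    1.508 1.407]
t 29.15 pos [0.6087 0.1942 0.0751] rpy [179.91  -0.66  21.99] F [-3.89 -0.02 14.02] T [-0.036  1.185 -0.053] w 0.0141 q [0.22  0.312 1.309 0.    1.508 1.407]
t 29.2 pos [0.6087 0.1942 0.0751] rpy [179.92  -0.66  21.99] F [-3.83 -0.76 14.74] T [-0.082  1.199 -0.041] w 0.0139 q [0.22  0.312 1.309 0.    1.508 1.407]
```

View pics/f.png

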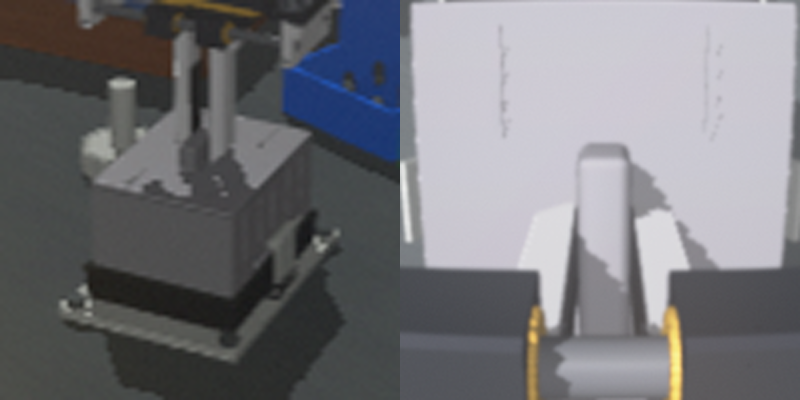

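```bash
python3 - <<'E'
from h import *
print(robot.close_job()); st()
E
```

```text
the job is handed in; nothing more can be done
None
the job is handed in; nothing more can be done
```

The air-cleaner service is finished and the job is handed in at about 29 s of the 67 s allowed. The robot is still gripping the cover's rib and pressing the cover down.

- **Knob:** I turned the wing knob clockwise about 84° until it stopped hard. The wrist torque rose to 0.66 N m against a drag of 0.06 N m. A picture afterwards showed the bar lying along the tray's length.
- **Cover:** I gripped the grey cover by its rib, set it square over the tray and lowered it without a jolt. The push reached about 11 N at the last reading before the snap. The cover then dropped 10 mm onto the seal, with a brief 25 N peak.
- **Last checks:** The push held steady at about 14 N. The cover's lower edge was about 3 mm below the free seal height, which is full compression. Tool roll was 0.1°, so both clips should have passed their beads. I had no direct reading of the clip angles, and the last picture only shows the cover seated evenly.

**What disagreed:**
- The reported tool position proved to be about 25 to 28 mm beyond the real fingertips. My first close on the knob therefore met nothing; I found the offset from the pictures and corrected for it.
- At hand-in the tool was tilted 0.7° in pitch. It also had a sideways load of about 4 N and sat about 2.7 mm off the planned position along the tray. I left this as it was.

I did not touch the bystanders or the yellow covers, and I did not re-measure their positions at the end.

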